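# Take the bayonet test eye off its mount and bin it

## Task

The steel test eye on the bayonet mount is scrap. Press the mount's release button fully home, twist the eye anticlockwise up to about a quarter turn, feeling with a light upward pull for the place where it comes free, and lift it straight off without forcing it; then stand it upright on the floor of the reject bin, setting it down rather than dropping it. Treat the mount gently (never more than 25 N on it), and leave the bar gate shut and the other things on the bench where they are.

Things in the scene. Friction and masses are not known exactly. Their poses are not given: they have to be found in the camera images.
- eye: unpainted steel test eye, 240 to 390 g: a round hollow cap 61 mm across, 32 mm high, open below, with an upright ring on its roof; 77 mm high in all. Origin: centre of the cap's lower rim; z up. Starts locked on the mount: same axis, rim on the mount's upper face, same yaw within 2 degrees. Two inward lugs at the rim (at its +x and -x, unseen) hold it under the spigot's flanges
- eye_ring (a point): centre of the eye's octagonal ring, 58 mm above the rim, on the axis; the place to grip. The ring is 12 mm thick along the eye's own x (fingers close along this), 38 mm across in y, hole 14 mm, on a block 12 x 24 x 11 mm
- eye_tab (a point): end of the tab that sticks out of the cap's skirt towards the eye's -x, 43 mm from the axis, 10 mm wide, 6 mm high, underside 2 mm over the rim; the release catch blocks it
- mount: fixed grey mount block, 165 x 110 x 25 mm, spanning x -97.5 to 67.5, y -55 to 55 mm about its origin, which is on the bench below the bayonet axis; z up. Over 25 N of contact on it (eye, spigot, button together) spoils it
- bayonet (a point): bayonet axis at the mount's upper face, 25 mm up; spigot 49 mm wide, 16 mm high, is under the eye. Turned anticlockwise (from above) the eye comes free somewhere between 50 and 93 degrees (differs each time, unseen), in a window about 6 degrees wide, no stop: there it can rise 15 mm and is off; elsewhere it catches after 2 mm. Side play 1.5 mm; a grip off the axis presses sideways: feel it, ease it
- release_top (a point): centre of the top of the release button, a steel plunger 22 mm across in a collar 35 mm wide and 12 mm high, at x -66, y -10 mm of the mount; top 57 mm above the bench when out, 50 mm when home and let go. The head sits on a rubber spring, 2.5 N/mm, that gives up to 6 mm more. Its catch stands beside the eye's tab and blocks the eye's turning while out
- release (a joint): travel of the release button, m: 0 out, 0.007 fully home. Yields at about 5 N all the way (no spring) and stays where it is left; frees the eye from 0.0055 on; starts at 0 to 0.002.
- bin: fixed reject bin, 200 x 200 mm outside, steel sheet 3 mm, floor 4 mm thick, walls 45 mm high on three sides, open above; origin: underside centre, z up. On its -x side a 12 mm sill and the bar gate (58 mm high)
- gate (a joint): swing gate of aluminium bars on the bin's -x side, rad: 0 shut, grows as it swings outward; moves freely; to stay shut
- carabiner: bystander: cracked blue carabiner lying flat, 95 x 72 x 11 mm
- snapgate: bystander: bent orange snapgate carabiner lying flat, 105 x 56 x 10 mm
- eyebolt: bystander: steel eyebolt lying flat, 95 mm long, ring 44 mm across, 12 mm thick
- pin_gauge: bystander: brass pin gauge lying, square handle 14 mm, 90 mm long
- rigging_ring: bystander: aluminium ring lying flat, 56 mm across, 10 mm high
- oil_can: bystander: grey can standing upright, 52 mm across, 100 mm high

How it is judged:
By the outcome, as a careful person would: the job done as asked, in the order asked, and still so for the second after the job is handed in, with the robot touching nothing.
It also fails if it takes over 72 s, if anything falls off the work surface, if the arm or the gripper's body presses on something with over 40 N, if the wrist force passes 120 N, or if a joint passes its speed limit or range.

## Robot

A 6-joint arm with a two-finger parallel gripper is mounted at the origin on the work surface. World frame = base frame: x ahead of the robot, y to its left, z up, the work surface at z = 0. Lengths are in mm, angles in rad, forces in N, time in s.
With the tool pointing down it reaches from about 275 to 825 mm from the base axis. Payload 5.2 kg.
Tool frame: the origin (TCP) lies midway between the tips of the shut fingers; the grasp point (between the pads) lies behind it (grip_depth is the z of the grasp point in the tool frame, in mm); z points along the fingers, y is the direction in which the jaws open and shut (so a half turn about z gives the same grasp; the last joint's range is limited). The gripper opens to 93 mm and grips with 3 to 60 N. Pads are 15 mm wide; open, the fingers measure 128 mm over their backs; the gripper's body (75 mm by 188 mm) begins 65 mm behind the grasp point.
Start: joints at [0.919, 0.259, 1.535, -0, 1.348, -0.203], TCP at [238.616, 495.547, 218.653] pointing down, gripper open.
Joint ranges: [-3.14, 3.14], [-0.91, 2.08], [0.19, 2.58], [-1.22, 4.36], [0.22, 2.71], [-3.12, 3.12]. Speed limits (rad/s): [2.57, 2.57, 3.14, 3.14, 3.14, 3.14].

## Interface

Orientations are given as a unit quaternion [x, y, z, w].
In Python, from rig import * gives the robot as it stands.
- The arm moves only by the shell command python3 -m inch 'ROWS' [OPENING] [FORCE]. ROWS is a JSON object of lists of equal length, an entry for each row: "offset": the shift along the tool's x, y, z in cm, a list of three; "spin": the turn about the tool's z in rad. In form: {"offset": [[dx, dy, dz], ...], "spin": [spin, ...]}. A call has 1 to 8 rows; each row is the pose to reach, as a shift and turn from the pose measured when the call began, along the tool's axes at that moment; what a row does not reach only later rows make up. A row lasts 1/10 s, in which the tool goes at most 50 mm and 8.59 degrees, less where a joint would pass 70% of its speed; a pose out of reach is approached as far as the arm can. A call with a gripper value outside its range is refused whole. OPENING is the closure, from 0 (fully open) to 1 (shut), set as the call begins (- or left out, the last holds). The fingers move at their own pace and stop on an object; FORCE is the grip in N (left out, the last holds). Time passes only in rows, so rows that repeat a pose let the fingers close. It gives the time, the measured TCP pose, the force and the opening at its end, in the units of the state.
- state(): the state, without advancing time (a new reading comes with each control period).
- read_camera(name): name is "side" or "top"; returns the picture (480x640x3 uint8, red, green, blue); there is no depth.
- camera_params(name): a dict with "fx", "fy", "cx", "cy" (pixels), "dist_coeffs" ([k1, k2, p1, p2, k3] as OpenCV has them; the pictures are not rectified), "T" (4x4, takes a point from camera to world coordinates). Camera axes: x right, y down, z forward; pixel columns grow to the right and rows downward; lengths in mm; the calibration is good to about 2 mm. A picture is of the moment at which its call begins. camera_params takes no time and is no camera call.
- sign_off(): hands the job in, once; it reports no verdict.
The state is a dict: "time": time; "q": joint angles; "joint_vel": joint speeds; "joint_torque": joint torques, N m; "tool_pos": TCP position; "ee_rot": TCP orientation; "contact_force": force on the tool from outside, world axes, zero at the start; "torque": the same for the moment, N m; "gripper_width": opening from 0.0 (shut) to 1.0 (fully open).
Only numpy, scipy, OpenCV 4.12 (cv2) and the standard library are available. Lean on these libraries where they do the work, as an engineer would, in place of code of your own. Each camera call takes 0.05 s, during which the arm holds its last target.

## Working session

There is one attempt and no reset: what is moved stays moved. The work goes in short steps, Python scripts to look and compute and a shell command to move; the robot and the scene stay as the last step left them, time stands still between calls to the robot, and variables do not carry over. Pictures are saved under pics/ and viewed, and the job is handed in when it is done.

```bash
ls; mkdir -p pics; python3 - <<'E'
from rig import *
import cv2
for n in ("top","side"):
    im=read_camera(n); cv2.imwrite(f"pics/{n}0.png",im[:,:,::-1]); p=camera_params(n); print(n,p)
s=state(); print(s)
import rig; print([a for a in dir(rig) if a[0]!='_'])
E
```

```text
pics
top {'fx': 465.74468160027726, 'fy': 465.74468160027726, 'cx': 317.97830352115056, 'cy': 233.83077835254377, 'dist_coeffs': array([-0.01330039,  0.        ,  0.        ,  0.        ,  0.        ]), 'T': array([[ 2.85334680e-02, -9.86549026e-01,  1.60956084e-01,
         3.93711352e+02],
       [-9.99538283e-01, -2.64773090e-02,  1.49054956e-02,
         7.99437689e+01],
       [-1.04433182e-02, -1.61307074e-01, -9.86849008e-01,
         1.14232129e+03],
       [ 0.00000000e+00,  0.00000000e+00,  0.00000000e+00,
         1.00000000e+00]])}
side {'fx': 487.0308478162542, 'fy': 487.0308478162542, 'cx': 321.62465736690893, 'cy': 236.14459403746164, 'dist_coeffs': array([0.018419, 0.      , 0.      , 0.      , 0.      ]), 'T': array([[ 8.67277429e-01, -3.52733485e-01,  3.51296099e-01,
         2.46591278e+02],
       [-4.97631239e-01, -6.33962095e-01,  5.91992578e-01,
        -4.72550160e+02],
       [ 1.38928053e-02, -6.88237714e-01, -7.25352217e-01,
         7.64504309e+02],
       [ 0.00000000e+00,  0.00000000e+00,  0.00000000e+00,
         1.00000000e+00]])}
{'time': 0.1, 'q': array([ 9.19204156e-01,  2.59232842e-01,  1.53597301e+00, -2.70194874e-05,
        1.34796276e+00, -2.02818590e-01]), 'joint_vel': array([ 0.00096764, -0.0020053 , -0.00213933,  0.00022886, -0.00011544,
       -0.00214248]), 'joint_torque': array([ 4.26291726e-04, -4.38210189e+01, -2.84644729e+01,  7.18854577e-02,
        3.62017751e-02, -9.43503392e-05]), 'tool_pos': array([238.32215225, 495.14931876, 217.92114051]), 'ee_rot': array([ 2.22505577e-01,  9.74931099e-01, -7.22617667e-04, -3.14492381e-04]), 'contact_force': array([0.38982425, 1.18091492, 0.10429504]), 'torque': array([ 0.00386923,  0.03539677, -0.0424318 ]), 'gripper_width': 0.9990940927043165}
['Unreachable', 'camera_params', 'grip_depth', 'read_camera', 'sign_off', 'state']
```

View pics/top0.png

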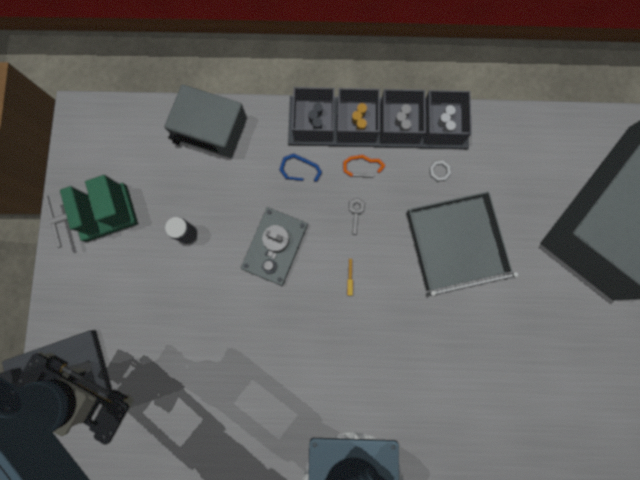

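View pics/side0.png

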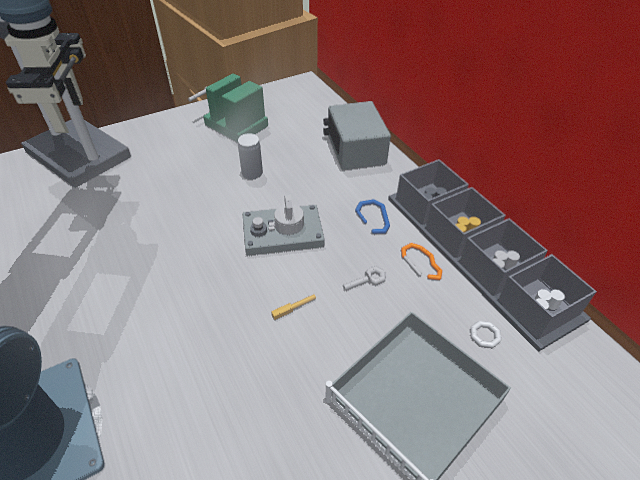

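Top view: the mount is near (275,245), with the eye near (275,237) and the button near (268,266). The bin is near (460,243) with its gate along the lower edge. Next I'll zoom in.

```bash
cat > h.py <<'E'
import numpy as np, cv2
from rig import *
def ray(n,uv):
    p=camera_params(n);K=np.array([[p['fx'],0,p['cx']],[0,p['fy'],p['cy']],[0,0,1]])
    u=cv2.undistortPoints(np.array([[uv]],float),K,p['dist_coeffs'])[0,0]
    T=p['T'];d=T[:3,:3]@np.array([u[0],u[1],1]);return T[:3,3],d
def onz(n,uv,z):
    o,d=ray(n,uv);return o+d*(z-o[2])/d[2]
def proj(n,X):
    p=camera_params(n);K=np.array([[p['fx'],0,p['cx']],[0,p['fy'],p['cy']],[0,0,1]])
    T=np.linalg.inv(p['T']);r=cv2.Rodrigues(T[:3,:3])[0]
    return cv2.projectPoints(np.atleast_2d(np.array(X,float)),r,T[:3,3],K,p['dist_coeffs'])[0][:,0]
def tri(a,b):
    o1,d1=ray('top',a);o2,d2=ray('side',b)
    A=np.stack([d1,-d2],1);t=np.linalg.lstsq(A,o2-o1,rcond=None)[0]
    return (o1+d1*t[0]+o2+d2*t[1])/2, np.linalg.norm(o1+d1*t[0]-o2-d2*t[1])
def crop(src,out,x0,y0,w,h,s):
    im=cv2.imread(src)[y0:y0+h,x0:x0+w];cv2.imwrite(out,cv2.resize(im,None,fx=s,fy=s,interpolation=cv2.INTER_CUBIC))
E
python3 - <<'E'
from h import *
crop('pics/top0.png','pics/t_m.png',225,195,100,100,6)
crop('pics/side0.png','pics/s_m.png',230,185,110,75,7)
crop('pics/top0.png','pics/t_b.png',395,180,140,130,5)
from rig import grip_depth; print(grip_depth)
E
```

```text
-18.8
```

View pics/t_m.png

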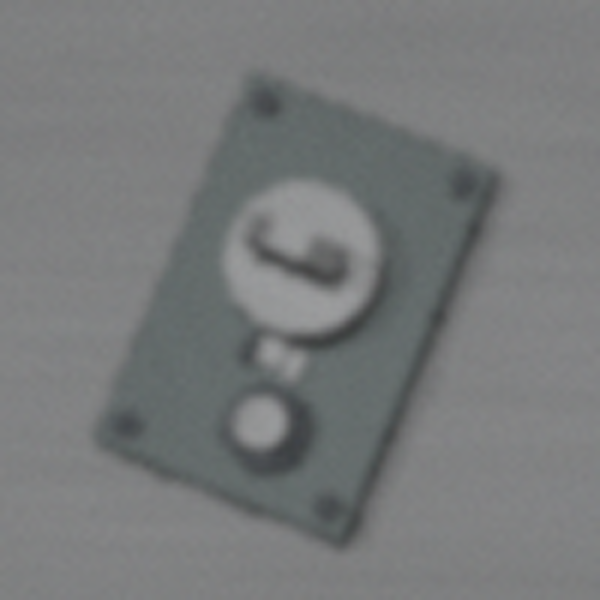

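View pics/s_m.png

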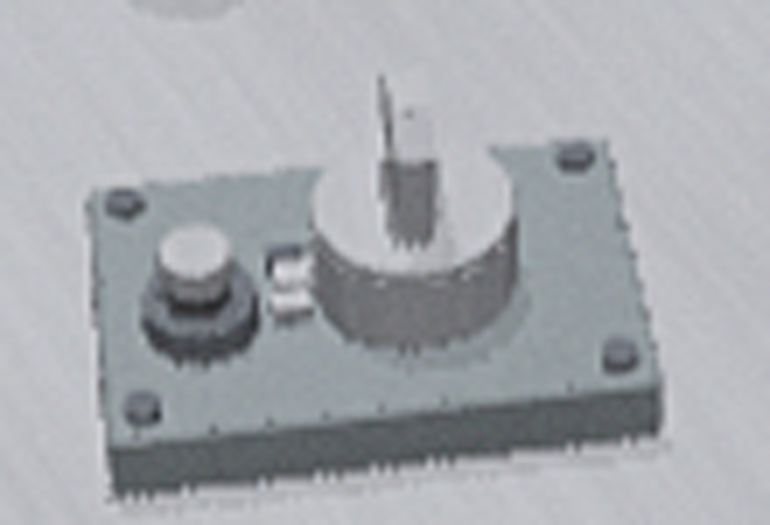

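View pics/t_b.png

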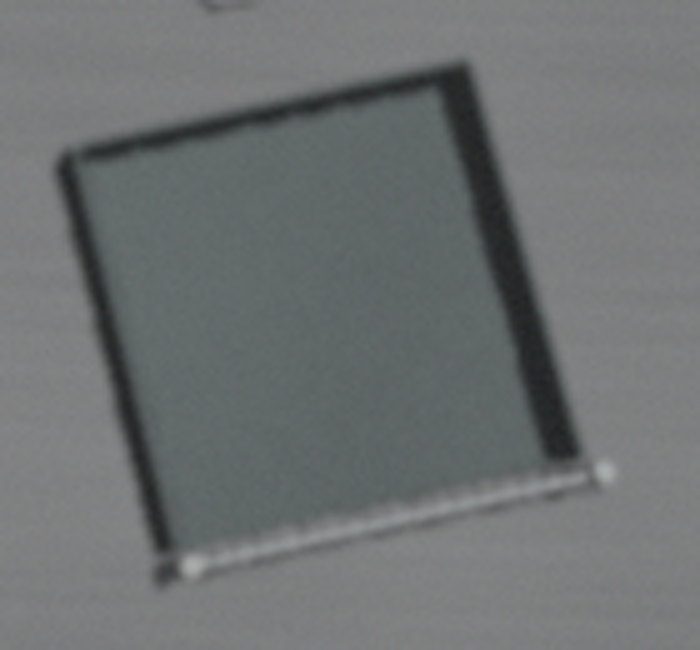

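Top crop: the mount's face corners are at (250,75), (497,178), (348,545) and (97,440). The cap roof is centred at (303,258) and the button top at (262,424). Side crop: the face corners are (90,205), (607,143), (660,385) and (108,443). The roof centre is about (415,205) and the button top (195,250).

```bash
python3 - <<'E'
from h import *
t=lambda x,y:((x+.5)/6-.5+225,(y+.5)/6-.5+195)
s=lambda x,y:((x+.5)/7-.5+230,(y+.5)/7-.5+185)
b=lambda x,y:((x+.5)/5-.5+395,(y+.5)/5-.5+180)
for n,f,L in(('top',t,[(250,75),(497,178),(348,545),(97,440)]),('side',s,[(90,205),(607,143),(660,385),(108,443)])):
    P=np.array([onz(n,f(*c),25)[:2] for c in L]);print(n,P.round(1).tolist(),'ctr',P.mean(0),cv2.minAreaRect(P.astype(np.float32)))
    for i in range(4):
        d=P[(i+1)%4]-P[i];print(np.hypot(*d).round(1),np.degrees(np.arctan2(d[1],d[0])).round(1))
print('roof',onz('top',t(303,258),57),onz('side',s(415,205),57))
print('tri roof',tri(t(303,258),s(415,205)))
print('btn top',onz('top',t(262,424),56),onz('side',s(195,250),56),tri(t(262,424),s(195,250)))
# tab end
# bin corners: upper rim
for c,z in(((65,155),45),((462,65),45),((192,566),58),((605,472),58)): print('bin',onz('top',b(*c),z).round(1))
# bystander
im=cv2.imread('pics/top0.png')
print('can',onz('top',(176,226),100), 'eyebolt ring',onz('top',(356,206),12),'pin',onz('top',(350,260),7),onz('top',(350,293),7))
E
```

```text
top [[639.1, 225.8], [598.9, 123.3], [448.8, 177.8], [487.8, 280.3]] ctr [543.67011294 201.8001797 ] ((543.9522094726562, 201.81536865234375), (110.10188293457031, 162.48248291015625), 70.02446746826172)
110.1 -111.4
159.8 160.0
109.7 69.1
160.8 -19.8
side [[487.2, 273.0], [641.9, 219.7], [603.9, 120.2], [451.8, 178.4]] ctr [546.19719203 197.85733293] ((546.518310546875, 199.18014526367188), (106.54597473144531, 163.60255432128906), 69.08332824707031)
163.7 -19.0
106.5 -110.9
162.9 159.1
101.0 69.5
roof [559.03839438 197.31640301  57.        ] [561.33740797 193.89804676  57.        ]
tri roof (array([561.06566362, 197.12256067,  53.97413422]), np.float64(3.2819772849213886))
btn top [493.27481517 210.59637121  56.        ] [496.40452244 209.23388374  56.        ] (array([494.94850249, 210.17128116,  55.45841005]), np.float64(3.388191690599257))
bin [ 635.  -117.2   45. ]
bin [ 684.6 -309.1   45. ]
bin [ 439.9 -173.    58. ]
bin [ 488.4 -365.1   58. ]
can [573.13119858 420.42345978 100.        ] eyebolt ring [650.55492795   4.6840081   12.        ] pin [516.14825072  16.93510737   7.        ] [436.00185357  15.52268209   7.        ]
```

```bash
cat >> h.py <<'E'
from scipy.spatial.transform import Rotation as Ro
def need(xyz,yaw):
    "offset cm in tool axes and spin to put TCP at xyz, jaw axis (tool y) at yaw deg mod 180"
    s=state();R=Ro.from_quat(s['ee_rot']).as_matrix();d=R.T@(np.array(xyz)-s['tool_pos'])/10
    psi=np.degrees(np.arctan2(R[1,1],R[0,1]));dd=(yaw-psi+90)%180-90
    print('t',round(s['time'],2),'pos',s['tool_pos'].round(1),'psi',psi.round(2),'tilt',np.degrees(np.arccos(-R[2,2])).round(2),'F',s['contact_force'].round(2),'M',s['torque'].round(3),'w',round(s['gripper_width'],3),'q',s['q'].round(2))
    print('offset cm',d.round(2),'spin',round(-np.radians(dd),3))
E
python3 - <<'E'
from h import *
need((494.5,209.5,120),-20)
E
```

```text
t 0.1 pos [238.3 495.1 217.9] psi 64.29 tilt 0.09 F [0.39 1.18 0.1 ] M [ 0.004  0.035 -0.042] w 0.999 q [ 0.92  0.26  1.54 -0.    1.35 -0.2 ]
offset cm [-35.48 -14.61   9.8 ] spin 1.471
```

```bash
python3 -m inch '{"offset":[[-4,-1.8,0],[-8.5,-3.6,0],[-13,-5.4,0],[-17.5,-7.2,0],[-22,-9,1],[-26.5,-10.8,2],[-31,-12.6,3],[-35.4,-14.6,4]],"spin":[0.14,0.28,0.42,0.56,0.70,0.84,0.98,1.12]}' 1 20; python3 - <<'E'
from h import *
need((494.5,209.5,90),-20)
E
```

```text
time: 0.9
tool_pos: [494.8, 208.3, 177.4]
ee_rot: [0.708, 0.706, -0.001, -0.0]
contact_force: [0.7, -0.4, -0.2]
gripper_width: 0.359
t 0.9 pos [494.8 208.3 177.4] psi -0.22 tilt 0.1 F [ 0.74 -0.39 -0.16] M [-0.099  0.035 -0.007] w 0.359 q [ 0.19  0.27  1.63 -0.    1.25  0.2 ]
offset cm [ 0.13 -0.02  8.74] spin 0.345
```

```bash
python3 -m inch '{"offset":[[0.1,0,2],[0.1,0,4.5],[0.1,0,7],[0.1,0,8.7],[0.1,0,8.7],[0.1,0,8.7]],"spin":[0.12,0.24,0.345,0.345,0.345,0.345]}'; python3 - <<'E'
from h import *
need((494.5,209.5,62),-20)
for n in ("top","side"):
    im=read_camera(n); cv2.imwrite(f"pics/{n}1.png",im[:,:,::-1])
crop('pics/top1.png','pics/t1c.png',225,195,100,100,5)
crop('pics/side1.png','pics/s1c.png',210,145,150,115,5)
E
```

```text
time: 1.5
tool_pos: [494.6, 209.2, 90.4]
ee_rot: [0.819, 0.574, -0.001, -0.0]
contact_force: [-0.4, 0.1, 0.4]
gripper_width: 0.005
t 1.5 pos [494.6 209.2  90.4] psi -19.97 tilt 0.14 F [-0.39  0.09  0.37] M [-0.069  0.081  0.023] w 0.005 q [ 0.19  0.36  1.74 -0.    1.05  0.54]
offset cm [ 0.03 -0.02  2.84] spin 0.0
```

View pics/s1c.png

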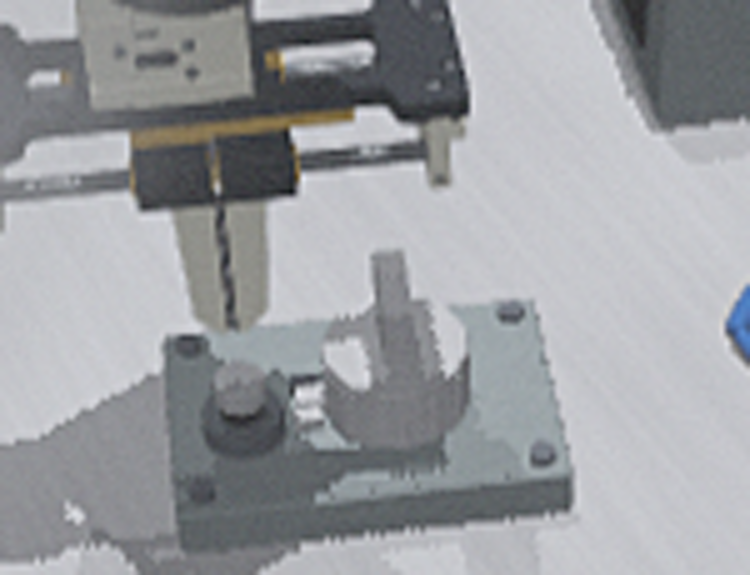

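View pics/t1c.png

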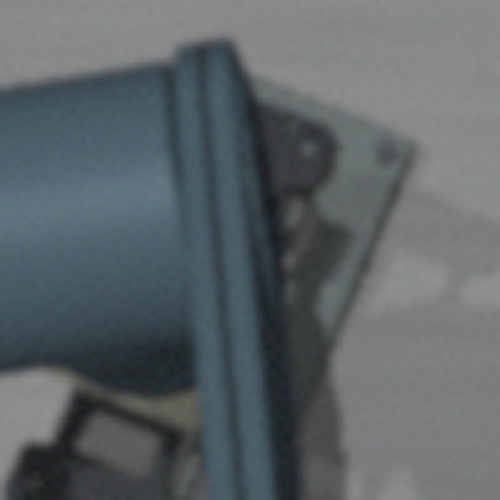

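In the side view the fingertip is at about crop (233,329), which is pixel (256.6,210.8), above and slightly left of the button top at crop (240,380). I'll compare that with the projected TCP to correct the camera bias.

```bash
python3 - <<'E'
from h import *
print(proj('side',[[494.6,209.2,90.4],[494.2,208.5,57],[559.6,195.3,57],[494.5,209.5,56]]))
E
```

```text
[[255.21427694 208.42288555]
 [256.55998851 220.52432404]
 [287.80974924 213.72985061]
 [256.5302269  220.521444  ]]
```

```bash
python3 -m inch '{"offset":[[0.1,0.1,1],[0.1,0.1,2],[0.1,0.1,2.6],[0.1,0.1,2.8],[0.1,0.1,2.8]],"spin":[0,0,0,0,0]}'; python3 - <<'E'
from h import *
need((495.6,208.7,58),-20)
E
```

```text
time: 2.1
tool_pos: [496.4, 209.9, 62.9]
ee_rot: [0.819, 0.574, -0.001, 0.0]
contact_force: [-0.7, 0.1, 0.2]
gripper_width: 0.007
t 2.1 pos [496.4 209.9  62.9] psi -19.97 tilt 0.07 F [-0.72  0.14  0.16] M [-0.012  0.087  0.023] w 0.007 q [ 0.19  0.4   1.76 -0.    0.99  0.54]
offset cm [-0.14 -0.03  0.49] spin 0.001
```

```bash
python3 -m inch '{"offset":[[-0.1,0,0.2],[-0.1,0,0.4],[-0.1,0,0.6],[-0.1,0,0.8],[-0.1,0,0.8]],"spin":[0,0,0,0,0]}';  python3 - <<'E'
from h import *
need((495.6,208.7,50),-20)
E
```

```text
time: 2.6
tool_pos: [496.2, 209.0, 55.1]
ee_rot: [0.819, 0.574, -0.0, 0.0]
contact_force: [-1.5, -1.2, 3.0]
gripper_width: 0.008
t 2.6 pos [496.2 209.   55.1] psi -19.96 tilt 0.06 F [-1.51 -1.19  3.02] M [-0.141  0.278  0.04 ] w 0.008 q [ 0.19  0.4   1.77 -0.    0.97  0.54]
offset cm [-0.05 -0.05  0.51] spin 0.001
```

```bash
python3 -m inch '{"offset":[[0,0,0.1],[0,0,0.2],[0,0,0.3],[0,0,0.4],[0,0,0.5],[0,0,0.5]],"spin":[0,0,0,0,0,0]}'; python3 -m inch '{"offset":[[0,0,0.1],[0,0,0.2],[0,0,0.2]],"spin":[0,0,0]}'
```

```text
time: 3.2
tool_pos: [496.2, 209.0, 49.9]
ee_rot: [0.819, 0.574, -0.0, 0.0]
contact_force: [-2.2, -0.9, 4.7]
gripper_width: 0.004
time: 3.5
tool_pos: [496.3, 209.0, 47.9]
ee_rot: [0.819, 0.574, -0.0, 0.0]
contact_force: [-1.2, -0.9, 5.3]
gripper_width: 0.006
```

```bash
python3 -m inch '{"offset":[[0,0,0.1],[0,0,0.1]],"spin":[0,0]}'; python3 -m inch '{"offset":[[0,0,0.1],[0,0,0.1]],"spin":[0,0]}'
```

```text
time: 3.7
tool_pos: [496.3, 209.0, 47.1]
ee_rot: [0.819, 0.574, -0.0, 0.0]
contact_force: [-2.1, -0.1, 8.2]
gripper_width: 0.0
time: 3.9
tool_pos: [496.3, 209.0, 46.5]
ee_rot: [0.819, 0.574, -0.0, 0.0]
contact_force: [-2.8, 0.2, 9.3]
gripper_width: 0.002
```

```bash
python3 -m inch '{"offset":[[0,0,0.1],[0,0,0.1],[0,0,0.1]],"spin":[0,0,0]}'; python3 -m inch '{"offset":[[0,0,-0.5],[0,0,-2],[0,0,-5],[0,0,-8],[0,0,-8]],"spin":[0,0,0,0,0]}'; python3 - <<'E'
from h import *
im=read_camera('side'); cv2.imwrite("pics/side2.png",im[:,:,::-1])
crop('pics/side2.png','pics/s2c.png',230,185,110,75,7)
need((560.6,194.8,110),-20)
E
```

```text
time: 4.2
tool_pos: [496.3, 209.0, 46.1]
ee_rot: [0.819, 0.574, -0.0, 0.001]
contact_force: [-2.9, -0.0, 9.8]
gripper_width: 0.004
time: 4.7
tool_pos: [499.1, 209.8, 129.7]
ee_rot: [0.819, 0.574, 0.003, 0.002]
contact_force: [0.6, -0.4, 0.4]
gripper_width: 0.004
t 4.75 pos [497.8 209.4 127.6] psi -19.95 tilt 0.26 F [ 0.31  0.2  -0.99] M [-0.069  0.124  0.017] w 0.006 q [ 0.19  0.32  1.69 -0.    1.13  0.54]
offset cm [0.77 6.4  1.79] spin 0.001
```

View pics/s2c.png

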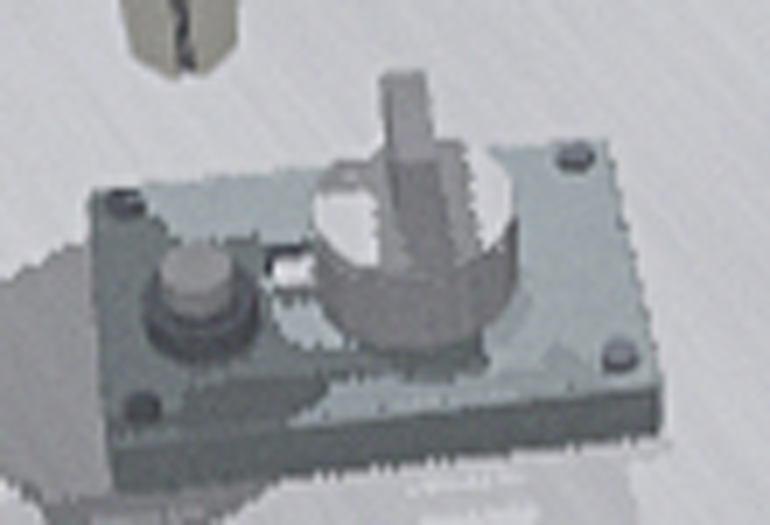

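The button top has dropped to crop (198,272) and the catch's front block has vanished, so the catch is home. The ring's top end is at crop x 380–432, y 72.

```bash
python3 - <<'E'
from h import *
print((proj('side',[[560.6,194.8,102],[560.6,194.8,57],[554,177,83],[567.1,212.7,83]])-[230,185]+.5)*7-.5)
E
```

```text
[[405.84844423  91.67196295]
 [411.41785546 203.9982208 ]
 [416.00512356 184.15759269]
 [400.22717825  96.86394434]]
```

```bash
python3 -m inch '{"offset":[[0.2,2,0],[0.5,4,0],[0.8,6,0],[0.8,6.4,0],[0.8,6.4,0],[0.8,6.4,0]],"spin":[0,0,0,0,0,0]}' 0.5 10;  python3 - <<'E'
from h import *
need((560.6,194.8,66),-20)
E
```

```text
time: 5.35
tool_pos: [559.2, 195.2, 126.8]
ee_rot: [0.819, 0.574, 0.001, 0.001]
contact_force: [0.2, 0.3, 0.9]
gripper_width: 0.468
t 5.35 pos [559.2 195.2 126.8] psi -19.95 tilt 0.11 F [0.22 0.31 0.92] M [-0.005  0.107 -0.015] w 0.468 q [ 0.15  0.41  1.56 -0.    1.18  0.5 ]
offset cm [0.01 0.13 6.08] spin 0.001
```

```bash
python3 -m inch '{"offset":[[0,0.1,2],[0,0.1,4],[0,0.1,5],[0,0.1,5.8],[0,0.1,6.1],[0,0.1,6.1]],"spin":[0,0,0,0,0,0]}';  python3 - <<'E'
from h import *
need((560.6,194.8,66),-20)
im=read_camera('side'); cv2.imwrite("pics/side3.png",im[:,:,::-1])
crop('pics/side3.png','pics/s3c.png',230,165,110,95,7)
E
```

```text
time: 5.95
tool_pos: [560.2, 194.9, 65.9]
ee_rot: [0.819, 0.574, 0.001, 0.001]
contact_force: [0.7, -0.7, 0.4]
gripper_width: 0.501
t 5.95 pos [560.2 194.9  65.9] psi -19.94 tilt 0.1 F [ 0.71 -0.65  0.37] M [-0.089  0.052  0.021] w 0.501 q [ 0.15  0.47  1.62 -0.    1.05  0.5 ]
offset cm [ 0.01  0.04 -0.01] spin 0.001
```

View pics/s3c.png

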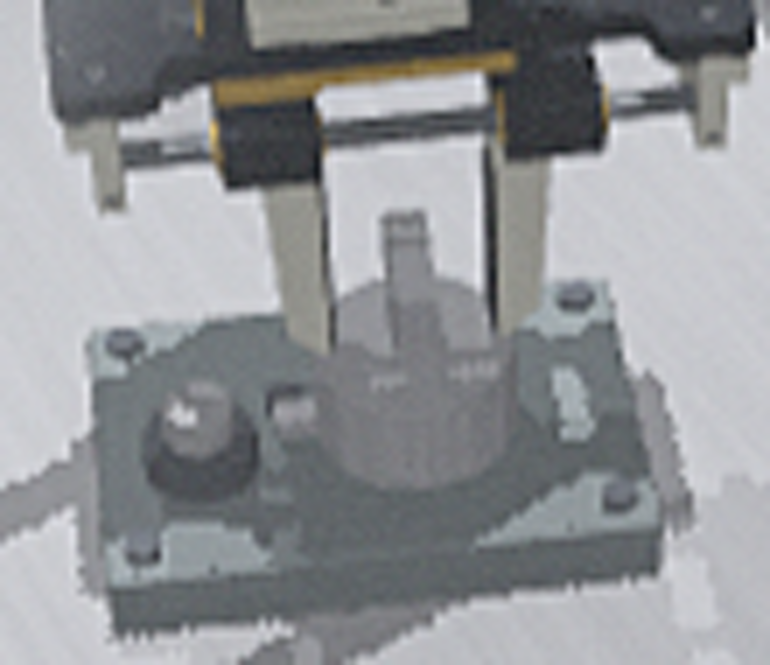

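Fingers straddle the ring, with inner edges at crop x≈330 and 495 and the ring at ≈408. Closing gently.

```bash
python3 -m inch '{"offset":[[0,0,0],[0,0,0],[0,0,0],[0,0,0],[0,0,0],[0,0,0]],"spin":[0,0,0,0,0,0]}' 1 8;  python3 - <<'E'
from h import *
need((560.6,194.8,66),-20)
E
```

```text
time: 6.6
tool_pos: [560.6, 194.9, 66.4]
ee_rot: [0.819, 0.574, 0.001, 0.001]
contact_force: [0.2, 0.2, 0.9]
gripper_width: 0.129
t 6.6 pos [560.6 194.9  66.4] psi -19.95 tilt 0.16 F [0.24 0.24 0.92] M [-0.009  0.146 -0.024] w 0.129 q [ 0.15  0.47  1.62 -0.    1.05  0.5 ]
offset cm [-0.01  0.    0.04] spin 0.001
```

Gripped at 12 mm with almost no side load. I'll firm up the grip and begin the twist.

```bash
python3 -m inch '{"offset":[[0,0,0],[0,0,0],[0,0,0],[0,0,0],[0,0,0],[0,0,0]],"spin":[0,0,-0.05,-0.1,-0.15,-0.15]}' 1 25;  python3 - <<'E'
from h import *
need((560.6,194.8,66),-20)
E
```

```text
time: 7.2
tool_pos: [560.6, 195.1, 66.4]
ee_rot: [0.773, 0.634, 0.001, 0.001]
contact_force: [-0.0, 1.4, 1.0]
gripper_width: 0.13
t 7.2 pos [560.6 195.1  66.4] psi -11.33 tilt 0.16 F [-0.05  1.41  1.04] M [0.096 0.131 0.007] w 0.13 q [ 0.15  0.47  1.62 -0.    1.05  0.35]
offset cm [-0.03  0.01  0.04] spin 0.151
```

```bash
python3 -m inch '{"offset":[[0,0,0],[0,0,0],[0,0,0],[0,0,0],[0,0,0],[0,0,0]],"spin":[-0.06,-0.12,-0.18,-0.24,-0.30,-0.30]}';  python3 -m inch '{"offset":[[0,0,0],[0,0,0],[0,0,0],[0,0,0],[0,0,0],[0,0,0]],"spin":[-0.06,-0.12,-0.18,-0.24,-0.30,-0.30]}';python3 - <<'E'
from h import *
need((560.6,194.8,66),-20)
E
```

```text
time: 7.8
tool_pos: [560.6, 195.2, 66.4]
ee_rot: [0.67, 0.742, 0.001, 0.001]
contact_force: [0.0, -0.0, 0.8]
gripper_width: 0.128
time: 8.4
tool_pos: [560.5, 195.3, 66.4]
ee_rot: [0.553, 0.833, 0.001, 0.001]
contact_force: [0.2, 0.5, 0.0]
gripper_width: 0.125
t 8.4 pos [560.5 195.3  66.4] psi 22.92 tilt 0.15 F [0.23 0.53 0.05] M [ 0.057  0.145 -0.042] w 0.125 q [ 0.15  0.47  1.62 -0.    1.05 -0.25]
offset cm [-0.05 -0.01  0.04] spin 0.749
```

```bash
python3 -m inch '{"offset":[[0,0,0],[0,0,0],[0,0,-0.05],[0,0,-0.1],[0,0,-0.15],[0,0,-0.15]],"spin":[-0.05,-0.1,-0.1,-0.1,-0.1,-0.1]}'; python3 -m inch '{"offset":[[0,0,-0.05],[0,0,-0.05]],"spin":[0,0]}'; python3 -m inch '{"offset":[[0,0,-0.05],[0,0,-0.05]],"spin":[0,0]}';python3 - <<'E'
from h import *
need((560.6,194.8,66),-20)
im=read_camera('side'); cv2.imwrite("pics/side4.png",im[:,:,::-1])
crop('pics/side4.png','pics/s4c.png',230,165,110,95,7)
E
```

```text
time: 9.0
tool_pos: [560.2, 195.1, 67.4]
ee_rot: [0.511, 0.86, 0.0, 0.001]
contact_force: [0.1, -0.1, -4.2]
gripper_width: 0.129
time: 9.2
tool_pos: [560.1, 195.1, 67.4]
ee_rot: [0.511, 0.86, 0.0, 0.001]
contact_force: [1.6, 0.4, -6.6]
gripper_width: 0.127
time: 9.4
tool_pos: [560.1, 195.1, 67.5]
ee_rot: [0.511, 0.86, 0.0, 0.001]
contact_force: [3.1, 0.8, -9.9]
gripper_width: 0.128
t 9.4 pos [560.1 195.1  67.5] psi 28.54 tilt 0.07 F [ 3.13  0.77 -9.88] M [ 0.061 -0.498 -0.022] w 0.128 q [ 0.15  0.47  1.62 -0.    1.05 -0.35]
offset cm [-0.05  0.03  0.15] spin 0.847
```

View pics/s4c.png

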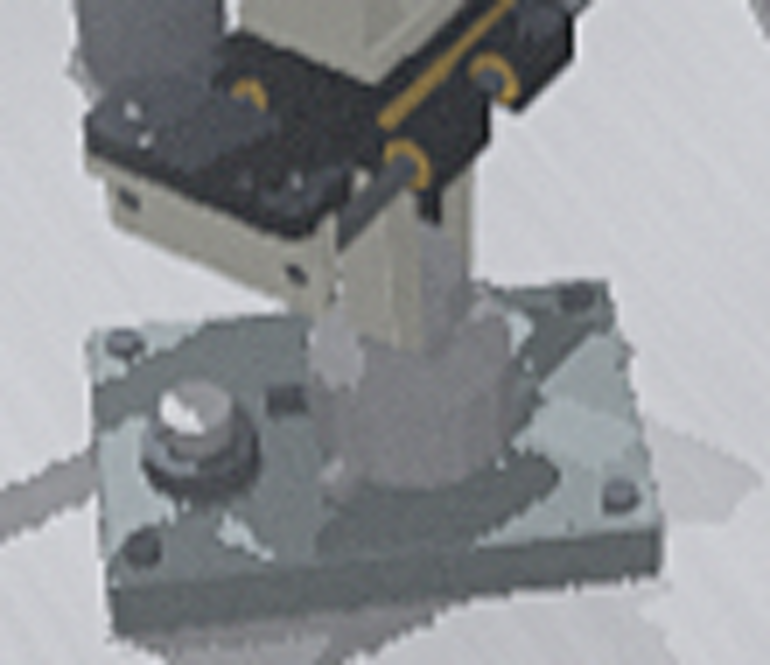

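```bash
python3 -m inch '{"offset":[[0,0,0.05],[0,0,0.05],[0,0,0],[0,0,0]],"spin":[-0.025,-0.05,-0.05,-0.05]}'; python3 -m inch '{"offset":[[0,0,0],[0,0,0],[0,0,-0.05],[0,0,-0.05]],"spin":[-0.025,-0.05,-0.05,-0.05]}'; python3 -m inch '{"offset":[[0,0,0],[0,0,0],[0,0,-0.05],[0,0,-0.05]],"spin":[-0.025,-0.05,-0.05,-0.05]}'
```

```text
time: 9.85
tool_pos: [560.0, 195.0, 67.5]
ee_rot: [0.489, 0.872, 0.0, 0.0]
contact_force: [1.0, 0.0, -6.6]
gripper_width: 0.126
time: 10.25
tool_pos: [559.8, 195.0, 67.5]
ee_rot: [0.467, 0.884, -0.0, 0.0]
contact_force: [1.3, -0.3, -9.3]
gripper_width: 0.125
time: 10.65
tool_pos: [559.7, 194.9, 67.7]
ee_rot: [0.445, 0.895, -0.0, 0.0]
contact_force: [2.0, 0.1, -11.9]
gripper_width: 0.131
```

```bash
python3 -m inch '{"offset":[[-0.03,0.04,0.05],[-0.03,0.04,0.05],[-0.03,0.04,0.02],[-0.03,0.04,0.02]],"spin":[-0.025,-0.05,-0.05,-0.05]}';  python3 -m inch '{"offset":[[0,0,0],[0,0,0],[0,0,0],[0,0,0]],"spin":[-0.025,-0.05,-0.05,-0.05]}'; python3 - <<'E'
from h import *
need((560.5,195.1,67),-20)
E
```

```text
time: 11.05
tool_pos: [560.3, 195.0, 67.7]
ee_rot: [0.423, 0.906, -0.0, 0.0]
contact_force: [0.4, 0.4, -7.0]
gripper_width: 0.127
time: 11.45
tool_pos: [560.3, 195.0, 67.9]
ee_rot: [0.4, 0.917, 0.0, 0.0]
contact_force: [-0.6, -1.0, -3.4]
gripper_width: 0.127
t 11.45 pos [560.3 195.   67.9] psi 42.86 tilt 0.04 F [-0.55 -0.99 -3.38] M [0.021 0.125 0.003] w 0.127 q [ 0.15  0.47  1.62 -0.    1.05 -0.6 ]
offset cm [-0.01  0.02  0.09] spin 1.097
```

```bash
python3 -m inch '{"offset":[[0,0,-0.05],[0,0,-0.1],[0,0,-0.1]],"spin":[0,0,0]}'; python3 - <<'E'
from h import *
need((560.5,195.1,67),-20)
E
```

```text
time: 11.75
tool_pos: [560.3, 195.0, 69.1]
ee_rot: [0.4, 0.917, -0.0, 0.0]
contact_force: [-0.5, 0.6, -3.2]
gripper_width: 0.13
t 11.75 pos [560.3 195.   69.1] psi 42.87 tilt 0.04 F [-0.48  0.63 -3.18] M [-0.12   0.179  0.102] w 0.13 q [ 0.15  0.47  1.62 -0.    1.05 -0.6 ]
offset cm [-0.01  0.02  0.21] spin 1.097
```

Free at about 63° of turn: it rises with only its own weight (~3 N) showing. I'll nudge it towards the window's middle and lift in small checked steps.

```bash
python3 -m inch '{"offset":[[0,0,0],[0,0,-0.1],[0,0,-0.2],[0,0,-0.2]],"spin":[-0.025,-0.025,-0.025,-0.025]}'; python3 -m inch '{"offset":[[0,0,-0.1],[0,0,-0.2],[0,0,-0.3],[0,0,-0.3]],"spin":[0,0,0,0]}'
```

```text
time: 12.15
tool_pos: [560.5, 195.1, 71.3]
ee_rot: [0.388, 0.922, 0.0, 0.001]
contact_force: [-0.5, -0.0, -2.8]
gripper_width: 0.128
time: 12.55
tool_pos: [560.5, 195.1, 74.5]
ee_rot: [0.388, 0.922, 0.0, 0.001]
contact_force: [-0.3, -0.3, -3.0]
gripper_width: 0.129
```

```bash
python3 -m inch '{"offset":[[0,0,-0.15],[0,0,-0.3],[0,0,-0.45],[0,0,-0.6],[0,0,-0.6]],"spin":[0,0,0,0,0]}'; python3 -m inch '{"offset":[[0,0,-0.3],[0,0,-0.7],[0,0,-1.2],[0,0,-2],[0,0,-2]],"spin":[0,0,0,0,0]}'; python3 - <<'E'
from h import *
need((562,-241,140),60)
E
```

```text
time: 13.05
tool_pos: [560.9, 195.1, 81.0]
ee_rot: [0.388, 0.922, 0.0, 0.001]
contact_force: [0.0, -1.0, -2.7]
gripper_width: 0.125
time: 13.55
tool_pos: [561.9, 195.3, 102.6]
ee_rot: [0.388, 0.922, 0.001, 0.002]
contact_force: [0.1, -0.7, -3.0]
gripper_width: 0.131
t 13.55 pos [561.9 195.3 102.6] psi 44.3 tilt 0.28 F [ 0.14 -0.71 -3.04] M [-0.011 -0.067  0.012] w 0.131 q [ 0.15  0.43  1.58 -0.    1.12 -0.63]
offset cm [-31.24 -30.45  -3.75] spin -0.274
```

```bash
python3 -m inch '{"offset":[[0,0,-1],[0,0,-2.5],[-0.7,-0.7,-3.7],[-2.1,-2.1,-3.8],[-4.2,-4.2,-3.8],[-6.5,-6.4,-3.8],[-9,-8.8,-3.8],[-11.5,-11.2,-3.8]],"spin":[0,0,0,0,0,0,0,0]}'; python3 -m inch '{"offset":[[-2.3,-2.2,0],[-4.6,-4.5,0],[-6.9,-6.8,0],[-9.2,-9,0],[-11.5,-11.2,0],[-13.8,-13.5,0],[-15.5,-15.2,0],[-16.5,-16.2,0]],"spin":[0,0,0,0,0,0,0,0]}'; python3 - <<'E'
from h import *
need((562,-241,120),44)
E
```

```text
time: 14.35
tool_pos: [561.7, 32.9, 141.4]
ee_rot: [0.388, 0.922, 0.001, 0.003]
contact_force: [-0.3, 0.2, -2.5]
gripper_width: 0.127
time: 15.15
tool_pos: [560.7, -201.1, 142.0]
ee_rot: [0.389, 0.921, 0.001, 0.003]
contact_force: [-0.5, 0.2, -2.5]
gripper_width: 0.124
t 15.15 pos [ 560.7 -201.1  142. ] psi 44.21 tilt 0.36 F [-0.52  0.21 -2.49] M [ 0.006  0.011 -0.023] w 0.124 q [-0.53  0.39  1.54  0.    1.21 -1.31]
offset cm [-2.94 -2.7   2.21] spin 0.004
```

```bash
python3 -m inch '{"offset":[[-1.2,-1,0],[-2.2,-2,0],[-2.9,-2.7,0],[-2.9,-2.7,1],[-2.9,-2.7,2],[-2.9,-2.7,2],[-2.9,-2.7,2]],"spin":[0,0,0,0,0,0,0]}'; python3 - <<'E'
from h import *
need((562,-241,55),44)
for n in ("top","side"):
    im=read_camera(n); cv2.imwrite(f"pics/{n}5.png",im[:,:,::-1])
E
```

```text
time: 15.85
tool_pos: [561.3, -239.6, 121.2]
ee_rot: [0.389, 0.921, 0.001, 0.002]
contact_force: [0.6, 0.5, -2.4]
gripper_width: 0.13
t 15.85 pos [ 561.3 -239.6  121.2] psi 44.26 tilt 0.26 F [ 0.6   0.53 -2.39] M [0.012 0.017 0.018] w 0.13 q [-0.59  0.44  1.52  0.    1.18 -1.36]
offset cm [-0.13 -0.07  6.62] spin 0.005
```

View pics/side5.png

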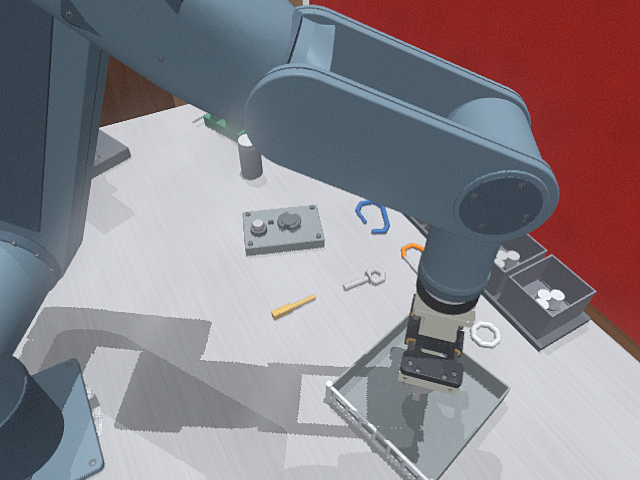

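View pics/top5.png

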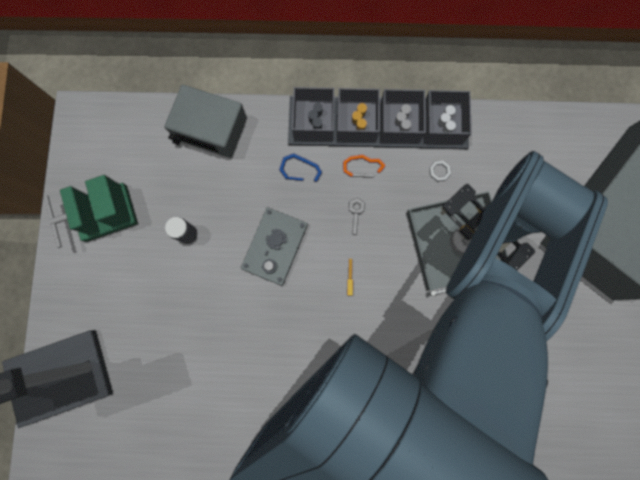

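The mount is bare, with only the dark spigot at side (289,220). The eye hangs over the middle of the bin and the bystanders haven't moved. Lowering now.

```bash
python3 -m inch '{"offset":[[0,0,1],[0,0,2.5],[0,0,4],[-0.1,-0.1,5.5],[-0.1,-0.1,6.4],[-0.1,-0.1,6.7],[-0.1,-0.1,6.7],[-0.1,-0.1,6.7]],"spin":[0,0,0,0,0,0,0,0]}'; python3 -m inch '{"offset":[[0,0,0.1],[0,0,0.2],[0,0,0.3],[0,0,0.4],[0,0,0.5],[0,0,0.5]],"spin":[0,0,0,0,0,0]}'
```

```text
time: 16.75
tool_pos: [562.8, -241.9, 55.7]
ee_rot: [0.389, 0.921, 0.001, 0.004]
contact_force: [-0.5, -0.4, -1.5]
gripper_width: 0.128
time: 17.35
tool_pos: [562.7, -241.8, 50.5]
ee_rot: [0.389, 0.921, 0.001, 0.003]
contact_force: [1.0, -0.5, -3.1]
gripper_width: 0.127
```

```bash
python3 -m inch '{"offset":[[0,0,0.1],[0,0,0.2],[0,0,0.3],[0,0,0.3]],"spin":[0,0,0,0]}'; python3 -m inch '{"offset":[[0,0,0.05],[0,0,0.1],[0,0,0.1]],"spin":[0,0,0]}'; python3 -m inch '{"offset":[[0,0,0.05],[0,0,0.1],[0,0,0.1]],"spin":[0,0,0]}'
```

```text
time: 17.75
tool_pos: [562.6, -241.7, 47.3]
ee_rot: [0.389, 0.921, 0.001, 0.003]
contact_force: [-0.8, -0.6, -3.0]
gripper_width: 0.126
time: 18.05
tool_pos: [562.5, -241.7, 46.2]
ee_rot: [0.389, 0.921, 0.001, 0.003]
contact_force: [0.0, -0.6, -2.8]
gripper_width: 0.124
time: 18.35
tool_pos: [562.6, -241.7, 45.5]
ee_rot: [0.389, 0.921, 0.001, 0.003]
contact_force: [-0.4, -0.1, -0.4]
gripper_width: 0.129
```

```bash
python3 -m inch '{"offset":[[0,0,0.05],[0,0,0.05]],"spin":[0,0]}'; python3 -m inch '{"offset":[[0,0,0.05],[0,0,0.05]],"spin":[0,0]}'
```

```text
time: 18.55
tool_pos: [562.7, -241.8, 45.5]
ee_rot: [0.389, 0.921, 0.001, 0.003]
contact_force: [-1.4, 0.8, 2.8]
gripper_width: 0.127
time: 18.75
tool_pos: [562.7, -241.8, 45.4]
ee_rot: [0.389, 0.921, 0.001, 0.004]
contact_force: [-2.3, 0.9, 5.0]
gripper_width: 0.13
```

Seated at exactly the expected height. Releasing and backing off straight up.

```bash
python3 -m inch '{"offset":[[0,0,-0.05],[0,0,-0.05],[0,0,-0.05],[0,0,-0.05],[0,0,-0.05],[0,0,-0.05]],"spin":[0,0,0,0,0,0]}' 0.45 10; python3 -m inch '{"offset":[[0,0,-1],[0,0,-3],[0,0,-6],[0,0,-10],[0,0,-14],[0,0,-16],[0,0,-16]],"spin":[0,0,0,0,0,0,0]}';python3 - <<'E'
from h import *
need((350,0,200),44)
E
```

```text
time: 19.35
tool_pos: [562.7, -241.8, 45.8]
ee_rot: [0.389, 0.921, 0.001, 0.004]
contact_force: [-0.2, -0.4, -0.2]
gripper_width: 0.537
time: 20.05
tool_pos: [563.5, -242.7, 210.8]
ee_rot: [0.389, 0.921, -0.0, 0.008]
contact_force: [0.9, -0.5, -0.1]
gripper_width: 0.549
t 20.05 pos [ 563.5 -242.7  210.8] psi 44.27 tilt 0.89 F [ 0.89 -0.47 -0.06] M [-0.05   0.056 -0.   ] w 0.549 q [-0.59  0.37  1.4   0.    1.36 -1.36]
offset cm [32.29  1.65  0.62] spin 0.005
```

Moving clear of the camera view to check.

```bash
python3 -m inch '{"offset":[[3,0.2,0],[7,0.4,0],[11,0.6,0],[15,0.8,0],[19,1,0],[23,1.2,0],[27,1.4,0],[29,1.5,0]],"spin":[0,0,0,0,0,0,0,0]}';python3 - <<'E'
from h import *
need((350,0,200),44)
for n in ("top","side"):
    im=read_camera(n); cv2.imwrite(f"pics/{n}6.png",im[:,:,::-1])
E
```

```text
time: 20.85
tool_pos: [368.7, -22.3, 205.4]
ee_rot: [0.388, 0.922, -0.0, 0.006]
contact_force: [0.5, 0.3, 0.9]
gripper_width: 0.551
t 20.85 pos [368.7 -22.3 205.4] psi 44.33 tilt 0.71 F [0.52 0.28 0.88] M [-0.018  0.064 -0.024] w 0.551 q [-0.36 -0.08  1.95 -0.    1.26 -1.14]
offset cm [2.91 0.22 0.51] spin 0.006
```

View pics/side6.png

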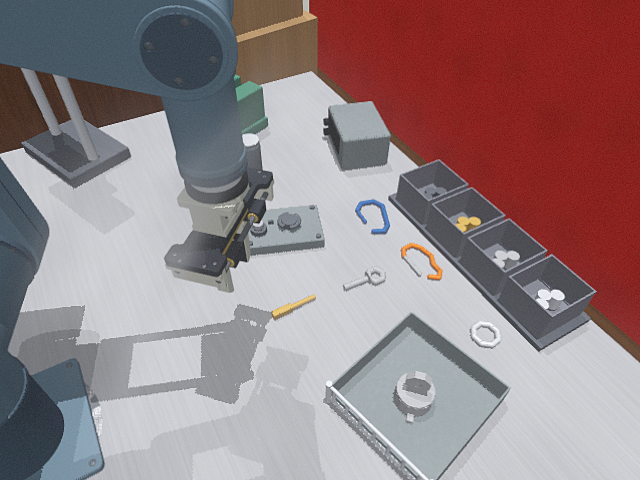

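View pics/top6.png

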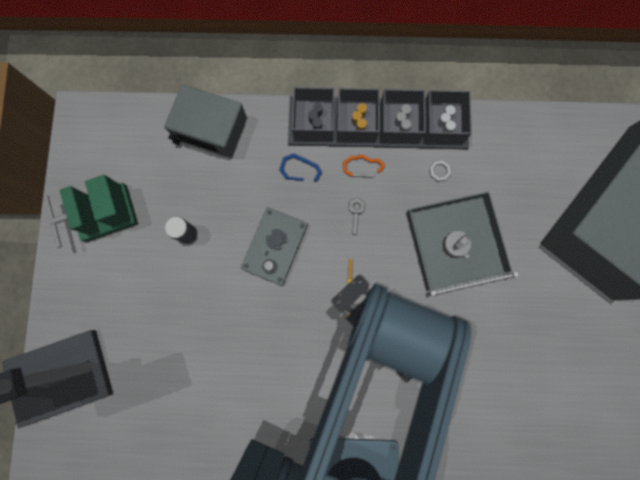

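The eye stands upright in the bin, at side (415,392) and top (457,243). The gate is shut and all the bystanders are where they started. Handing in.

```bash
python3 -m inch '{"offset":[[0,0,0],[0,0,0]],"spin":[0,0]}'; python3 -c "
from rig import *
print(sign_off())"
```

```text
time: 21.15
tool_pos: [370.7, -23.6, 206.0]
ee_rot: [0.388, 0.922, -0.0, 0.007]
contact_force: [1.1, 0.1, 0.5]
gripper_width: 0.549
the job is handed in; nothing more can be done
None
```

The eye is off the mount and standing upright near the middle of the reject bin floor; I handed the job in at about 21 s.

- **Release button:** I pressed it home. The force held at about 5 N and then rose at the end of travel, peaking near 10 N. The next picture showed the button and its catch down.
- **Twist and lift:** I gripped the ring and turned it anticlockwise, testing with light upward pulls from about 48°. It came free at about 63°. The strongest pull while it was still caught read about 12 N, including the eye's own weight of roughly 3 N. The lift itself showed only that weight.
- **Set-down:** I lowered it until the floor took its weight, with about 5 N of pressing, then opened the fingers and backed straight up.

The last pictures, from both cameras, show the eye upright, the gate shut, the mount bare and the bystanders where they started. In the top view the arm partly hides the pin gauge, but the side view shows it in place. The arm was clear of everything. No check failed; the two cameras disagreed by 2 to 4 mm on the mount's position, and I settled it from where the fingertip showed in the side view.

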